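# Make up the labelling kit and the knife-sharpening kit

### The arm

A 6-joint arm with a two-finger parallel gripper is mounted at the origin on a cart in front of the work surface, level with it; the furniture and walls round the work are solid. World frame = base frame: x ahead of the robot, y to its left, z up, the work surface at z = 0. Lengths are in m, angles in rad, forces in N, time in s.
With the tool pointing down it reaches from about 0.35 to 0.975 m from the base axis. Payload 7.1 kg.
Tool frame: the origin (TCP) lies at the very end of the fingers, on their centre line; the grasp point (between the pads) lies 19 mm behind it; z points along the fingers, y is the line along which they close (so a half turn about z gives the same grasp; the last joint's range is limited). The gripper opens to 88 mm and grips with 3 to 60 N. Pads are 20 mm wide; open, the fingers measure 115 mm over their backs; the gripper's body (75 mm by 178 mm) begins 61 mm behind the grasp point.
Start: joints at [-1.347, 0.423, 1.63, -0, 1.089, -0.019], TCP at [0.15, -0.607, 0.184] pointing down, gripper open.
Joint ranges: [-3, 3], [-0.9, 2.11], [0.09, 2.58], [-1.31, 4.45], [0.11, 2.69], [-2.54, 2.54]. Speed limits (rad/s): [2.39, 2.39, 3.01, 3.14, 3.14, 3.14].

### API

Orientations are given as a rotation vector (axis times angle).
In Python, from station import env gives the robot as it stands. The module is installed in compiled form; this text tells all that it offers.
- The arm moves only by the tool arm_command, never from a script. Its argument "targets" is a list that holds one entry, the list of rows, each a list of 5 numbers: the finger opening in cm, from 0 to 8.78, then the shift along the world's x, y, z in cm, then the turn about the world's z in degrees. A call has 1 to 10 rows; each row shifts and turns the commanded pose from where the row before left it; what a row does not reach is not made up. A row lasts 1/12 s, in which the tool goes at most 41.7 mm and 7.16 degrees, less where a joint would pass 70% of its speed; a pose out of reach is approached as far as the arm can. A call is refused whole if a number of a shift passes 4.17 or a number of a turn 7.16, either way. A call with a gripper value outside its range is refused whole. The fingers move at their own pace and stop on an object; "force" is the grip in N (left out, the last holds). Time passes only in rows, so rows that do not move let the fingers close. It gives the time, the measured TCP pose, the force, the opening and the grip force at its end, in the units of the state.
- env.state(): the state, without advancing time (a new reading comes with each control period).
- env.get_image(name): name is "scene" or "top"; returns a dict with "color" (480x640x3 uint8, red, green, blue), "fov_y" (degrees; the focal length in pixels is half the picture's height over the tangent of half this angle, whatever the lens; pixels are square), "cx", "cy" (the principal point, pixels), "distortion" ([k1, k2, p1, p2, k3] as OpenCV has them; the pictures are not rectified), "rvec" (rotation vector, rad) and "tvec" (3), from world to camera coordinates, as OpenCV has them. Camera axes: x right, y down, z forward; pixel columns grow to the right and rows downward; lengths in m; the calibration is good to about 2 mm. A picture is of the moment at which its call begins. There is no depth.
- env.hand_in(): hands the job in; it is judged then, once.
The state is a dict: "t": time; "joint_positions": joint angles; "joint_vel": joint speeds; "tau": joint torques, N m; "ee_pos": TCP position; "orientation": TCP orientation; "force": force on the tool from outside, world axes, zero at the start; "wrist_torque": the same for the moment, N m; "finger_gap": finger opening in m; "gripper_force": force on a finger pad.
Only numpy, scipy, OpenCV 4.12 (cv2) and the standard library are available. Lean on these libraries where they do the work, as an engineer would, in place of code of your own. Each camera call takes 0.05 s, during which the arm holds its last target. There are 200 camera calls.

### The job

Make up the two kits for the next shift. The labelling kit is the tray with three cut-outs: lay the marker in its long channel, the label roll flat in the round well and stand the timer upright in the remaining pocket. The sharpening kit is the tray with two cut-outs: lay the sharpening stone flat in its long pocket and stand the steel dip cup upright in the round well; everything must sit right down in its cut-out, and the trays and the other things on the counter stay where they are.

Things in the scene. Friction and masses are not known exactly. Their poses are not given: they have to be found in the camera images.
- label_tray: Fixed black tray, steel rim, 3 cut-outs, 166x198 mm. Origin: centre of underside; z up, x away from robot, y to its left. Heights: grey pocket floors 4, insert top 14, rim 15 mm. Cut-outs (x,y; size x by y): marker channel (-44,0) 31x148 with a finger notch 67x46 at its middle, same depth; roll well (34,-51) diameter 76; timer pocket (34,45) 40x90. Fingertips stay above 15 mm except in the notch.
- sharpening_tray: Fixed black tray, steel rim, 2 cut-outs, 158 x 174 mm. Origin: centre of underside; z up, x away from robot, y to its left. Heights: grey pocket floors 4, top of insert 14, rim 15 mm. Cut-outs (x,y; size x by y): stone pocket (0,46) 136x60, so the stone lies along the tray's x; dip cup well (0,-38) diameter 79. Keep fingertips above 15 mm.
- marker: Marker pen lying on the counter, white barrel and black cap, 132 mm long along its own y, 15 mm wide (x) and 16 mm high. Origin at the middle of its underside. Grasp across the barrel (14 mm). Either way round fits the channel, lying along the tray's y.
- label_roll: Roll of white labels lying flat, 60 mm across and 25 mm high, brown core. Origin at the centre of its underside, z up. Grasp across its 60 mm by the upper half (10 mm of it goes into the well).
- timer: Blue digital kitchen timer standing upright, 74 mm wide along its own y, 22 mm thick along x, 62 mm high. Origin at the centre of its underside (the solid case runs from x -10 to +12 mm), z up, display facing its own -x. Grasp across its thickness. In the tray it stands with its width along the tray's y, either way round.
- sharpening_stone: Two-tone sharpening stone lying flat, 120 mm long along its own y, 44 mm wide along x, 26 mm high, about 0.36 kg. Origin at the centre of its underside. Grasp across its 44 mm width at mid-length, by the upper half. Either way round fits the pocket, lying along the tray's x.
- dip_cup: Small open dip cup of plain steel standing upright, 63 mm across its rim, narrowing to 46 mm at the foot, 36 mm high. Origin at the centre of its underside, z up. Grasp across the rim from above.
- pepper_shaker: Steel pepper shaker with a pierced domed top, 47 mm across and 66 mm high, standing among the stock; not part of a kit. Origin at the centre of its underside.
- dredger: Tall dark steel cup shaker, 51 mm across and 96 mm high, standing between the steel box and the stock; not part of a kit. Origin at the centre of its underside.
- box_edge (a point): Top front edge of the fixed steel box that stands on the counter behind the trays, at its right (-y) end. From here the box runs 420 mm in +y and 220 mm in +x; its top is 176 mm above the counter, with kitchen things up to 55 mm high lying on it. A thin panel as high runs from its left end towards the robot. Keep arm and load clear of both.

How it is judged:
At the end, for the whole second after the job is handed in: Marker, label roll and timer sit in the labelling tray's cut-outs, stone and dip cup in the sharpening tray's: each centred within 12 mm, its underside within 4 mm of the pocket floor, tilted under 0.15 rad, along its pocket within 0.25 rad, released and at rest (x of marker in the frame of label_tray between -0.056 and -0.032 m and y of marker in the frame of label_tray between -0.012 and 0.012 m and z of marker in the frame of label_tray between 0.001 and 0.008 m and angle between each of marker, label_roll, timer, sharpening_stone, dip_cup's own z axis and vertical below 0.15 rad and linear speed of each of marker, label_roll, timer, sharpening_stone, dip_cup below 0.02 m/s and angular speed of each of marker, label_roll, timer, sharpening_stone, dip_cup below 0.2 rad/s and angle between the y axis of each of marker, timer and the y axis of label_tray, either way round below 0.25 rad and x of label_roll in the frame of label_tray between 0.022 and 0.046 m and y of label_roll in the frame of label_tray between -0.063 and -0.039 m and z of label_roll in the frame of label_tray between 0.001 and 0.008 m and x of timer in the frame of label_tray between 0.022 and 0.046 m and y of timer in the frame of label_tray between 0.033 and 0.057 m and z of timer in the frame of label_tray between 0.001 and 0.008 m and x of sharpening_stone in the frame of sharpening_tray between -0.012 and 0.012 m and y of sharpening_stone in the frame of sharpening_tray between 0.034 and 0.058 m and z of sharpening_stone in the frame of sharpening_tray between 0.001 and 0.008 m and angle between the y axis of sharpening_stone and the x axis of sharpening_tray, either way round below 0.25 rad and x of dip_cup in the frame of sharpening_tray between -0.012 and 0.012 m and y of dip_cup in the frame of sharpening_tray between -0.05 and -0.026 m and z of dip_cup in the frame of sharpening_tray between 0.001 and 0.008 m); the robot touches nothing.
It fails at once if the pepper shaker was moved more than 3 cm (distance of pepper_shaker from where it was at the start of the episode above 0.03 m).
It fails at once if the tall cup shaker was moved more than 3 cm (distance of dredger from where it was at the start of the episode above 0.03 m).
It also fails if it takes over 128 s, if anything falls off the work surface, if the arm or the gripper's body presses on something with over 40 N, if the wrist force passes 120 N, or if a joint passes its speed limit or range.

## Working session

There is one attempt and no reset: what is moved stays moved. The work goes in short steps, Python scripts to look and compute and a tool call to move; the robot and the scene stay as the last step left them, time stands still between calls to the robot, and variables do not carry over. Pictures are saved under pics/ and viewed, at most 14 in all, crops included, and the job is handed in when it is done.

Besides the shell and the picture viewer there is one more tool, called after "Request:" in YAML: its name, and indented under it one key for each argument. arm_command: Moves the arm, as the interface text tells. Its arguments: {"type":"object","properties":{"targets":{"type":"array","items":{"type":"array","items":{"type":"array","items":{"type":"number"}}}},"force":{"type":"number"}},"required":["targets"]}

```bash
mkdir -p pics; cat > h.py <<'E'
import numpy as np, cv2
from station import env
def cam(n):
    d=env.get_image(n); f=240/np.tan(np.radians(d['fov_y'])/2)
    K=np.array([[f,0,d['cx']],[0,f,d['cy']],[0,0,1.]])
    return d['color'][:,:,::-1].copy(),K,np.array(d['distortion'],float),np.array(d['rvec'],float),np.array(d['tvec'],float)
def ray(c,px,z):
    _,K,D,r,t=c; R=cv2.Rodrigues(r)[0]
    p=cv2.undistortPoints(np.array(px,float).reshape(-1,1,2),K,D)[:,0]
    d=np.c_[p,np.ones(len(p))]@R; o=-R.T@t
    return o+d*((z-o[2])/d[:,2])[:,None]
def proj(c,P):
    return cv2.projectPoints(np.array(P,float).reshape(-1,1,3),c[3],c[4],c[1],c[2])[0][:,0]
E
python3 - <<'E'
from h import *
for n in('scene','top'):
    c=cam(n); cv2.imwrite(f'pics/{n}0.png',c[0]); R=cv2.Rodrigues(c[3])[0]; print(n,-R.T@c[4],R[2],c[1][0,0],c[2])
s=env.state(); print(s['t'],s['ee_pos'],s['orientation'],s['finger_gap'])
E
```

```text
scene [-0.07302251  0.7390493   0.65310269] [ 0.57558573 -0.6626999  -0.47909279] 549.5342932101285 [-0.00476657  0.          0.          0.          0.        ]
top [0.39435831 0.02843446 1.03064741] [ 0.16504225 -0.01303044 -0.98620042] 525.3464059818378 [-0.10738102  0.          0.          0.          0.        ]
0.1 [ 0.15013017 -0.60612168  0.18368313] [-3.11710726e+00 -3.80258064e-01  2.76835714e-04] 0.08770146322517444
```

View pics/scene0.png

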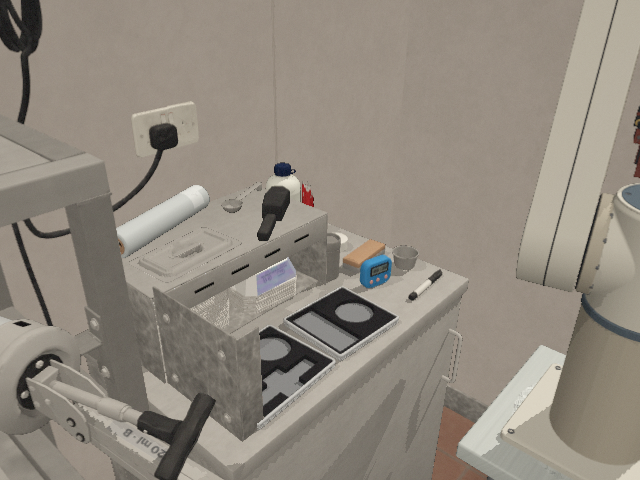

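View pics/top0.png

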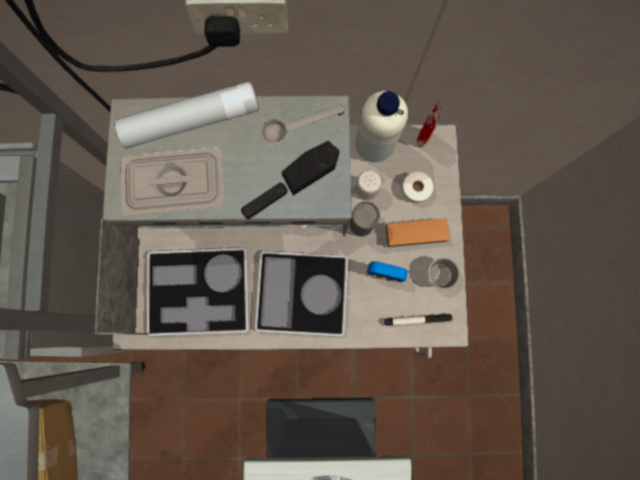

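The top picture shows the labelling tray around (197,291), the sharpening tray at (302,293), marker (418,320), timer (388,271), cup (443,273), stone (418,232), roll (418,186), pepper shaker (369,182) and dredger (365,218). The box front edge runs along row ~222, with its right end near column 348.

```bash
cat > m.py <<'E'
from h import *
c=cam('top'); im=c[0]; hsv=cv2.cvtColor(im,cv2.COLOR_BGR2HSV)
def blob(mask,roi,z,name,k=1):
    x0,y0,x1,y1=roi; m=np.zeros(mask.shape,np.uint8); m[y0:y1,x0:x1]=mask[y0:y1,x0:x1]*255
    m=cv2.morphologyEx(m,cv2.MORPH_CLOSE,np.ones((k,k)))
    cs=cv2.findContours(m,cv2.RETR_EXTERNAL,cv2.CHAIN_APPROX_NONE)[0]; q=max(cs,key=cv2.contourArea)
    P=ray(c,q[:,0],z)[:,:2].astype(np.float32)*1000
    r=cv2.minAreaRect(P); print(name,'c',np.round(r[0],1),'size',np.round(r[1],1),'ang',round(r[2],1)); cv2.drawContours(vis,[q],-1,(0,255,0),1); return r
vis=im.copy(); H,S,V=hsv[...,0],hsv[...,1],hsv[...,2]
dark=V<60
blob(dark,(140,242,250,340),.014,'ltray',3); blob(dark,(252,245,352,340),.014,'stray',3)
fl=(V>85)
blob(fl,(155,260,200,290),.004,'timerpocket'); blob(fl,(202,252,244,295),.004,'rollwell'); blob(fl,(158,295,238,332),.004,'channel')
blob(fl,(262,256,296,330),.004,'stonepocket'); blob(fl,(299,270,343,318),.004,'cupwell')
blob((S>110)&(H>4)&(H<20),(375,205,460,255),.026,'stone'); blob((H>95)&(H<125)&(S>120),(360,255,415,290),.055,'timer')
blob((V>190)&(S<60),(395,165,440,208),.025,'roll'); blob((V<75)&(S<120),(375,310,460,330),.012,'cap');blob((V>190),(380,312,430,330),.008,'barrel')
x,y=340,165; cv2.imwrite('pics/crop1.png',np.hstack([cv2.resize(a[165:335,335:465],None,fx=3,fy=3,interpolation=cv2.INTER_CUBIC) for a in (im,vis)]))
for n,p,z in [('cup rim',(443,273),.036),('dredger',(365,216),.096),('pepper',(369,181),.066),('box',(348,222),.176)]: print(n,ray(c,[p],z))
E
python3 m.py
```

```text
ltray c [471.7 249.6] size [152.5 184.1] ang 2.0
stray c [466.6  46.5] size [159.8 144.3] ang 86.3
timerpocket c [504.5 296.7] size [37.7 78. ] ang 2.1
rollwell c [507.6 202.5] size [71.3 67.3] ang 0.7
channel c [427.5 246.4] size [150.   65.9] ang 89.8
stonepocket c [470.   94.1] size [ 54.2 134.3] ang 86.1
cupwell c [464.8  10.2] size [70.4 74.2] ang 89.5
stone c [ 582.8 -181.3] size [ 45.4 121.4] ang 5.0
timer c [ 502.5 -115.3] size [73.6 27.1] ang 75.3
roll c [ 675.6 -188.1] size [55.  57.5] ang 44.0
cap c [ 415.4 -218.5] size [12.8 50.8] ang 3.7
barrel c [ 410.9 -161.9] size [ 9.5 59.3] ang 3.2
cup rim [[ 0.49983157 -0.22582886  0.036     ]]
dredger [[ 0.59942915 -0.07186374  0.096     ]]
pepper [[ 0.67424685 -0.08458699  0.066     ]]
box [[ 0.57187164 -0.0346712   0.176     ]]
```

View pics/crop1.png

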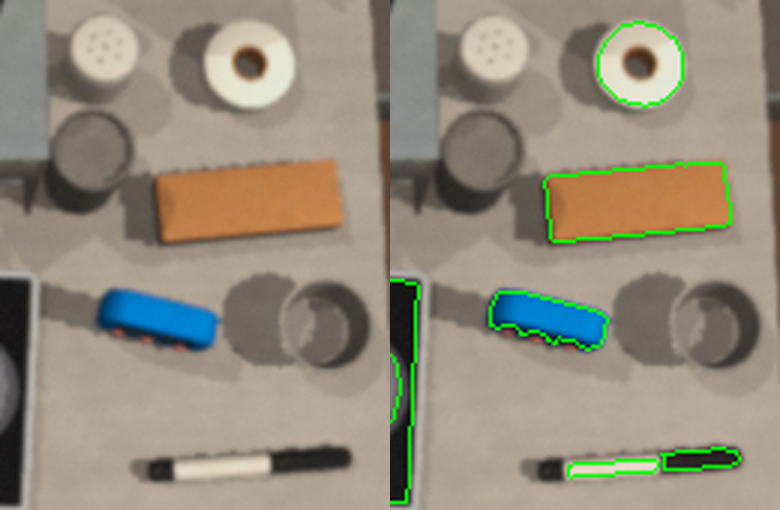

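The crop shows clean outlines of stone, timer, roll and marker (x from 148 to 351 in the crop), plus the cup rim centred near (326,323). The sizes agree with those given. I'll set out above the marker.

Request:
arm_command:
  targets:
    - [[8.78,1.87,3.06,0,5.76],[8.78,1.87,3.06,0,5.76],[8.78,1.87,3.06,0,5.76],[8.78,1.87,3.06,0,5.76],[8.78,1.87,3.06,0,5.76],[8.78,1.87,3.06,0,5.76],[8.78,1.87,3.06,0,5.76],[8.78,1.87,3.06,0,5.76],[8.78,1.87,3.06,0,5.76],[8.78,1.87,3.06,0,5.76]]

```text
t: 0.98
ee_pos: [0.3377, -0.299, 0.1844]
orientation: [-2.545, -1.842, -0.0]
force: [0.5, -0.3, -0.3]
finger_gap: 0.0881
gripper_force: 0.0
```

Request:
arm_command:
  targets:
    - [[8.78,1.87,3.06,0,5.76],[8.78,1.87,3.06,0,5.76],[8.78,1.87,3.06,0,5.76],[8.78,1.87,3.06,0,5.76],[8.78,0,0,0,0],[8.78,0,0,0,0]]

```text
t: 1.48
ee_pos: [0.4127, -0.1768, 0.1843]
orientation: [-2.127, -2.312, 0.0]
force: [0.1, 0.5, 0.5]
finger_gap: 0.0876
gripper_force: 0.0
```

```bash
cat >> h.py <<'E'
from scipy.spatial.transform import Rotation as Ro
def st():
    s=env.state(); R=Ro.from_rotvec(s['orientation']).as_matrix(); y=R[:,1]
    print('t',round(s['t'],2),'tcp mm',np.round(np.array(s['ee_pos'])*1000,1),'closing',round(np.degrees(np.arctan2(y[1],y[0]))%180,1),'gap',round(s['finger_gap']*1000,1),'grip',round(s['gripper_force'],1),'F',np.round(s['force'],1),'j',np.round(s['joint_positions'],2),'tz',np.round(R[:,2],3))
E
python3 - <<'E'
from h import *
st()
c=cam('scene'); cv2.imwrite('pics/s2.png',cv2.resize(c[0][130:430,220:620],None,fx=2,fy=2)); t=cam('top'); cv2.imwrite('pics/t2.png',cv2.resize(t[0][90:440,230:530],None,fx=1.7,fy=1.7))
for n,p,z in [('mk end',(384.3,321.7),.008),('mk cap',(452,317.7),.008),('cup',(443.7,272.7),.036),('roll core',(418,186),.025),('bottle base',(378,155),.0),('cap',(389,102),.2),('red',(430,122),0),('red top',(437,103),.1)]: print(n,np.round(ray(t,[p],z)[0]*1000,1))
E
```

```text
t 1.48 tcp mm [ 412.7 -176.8  184.3] closing 4.8 gap 87.6 grip 0.0 F [0.1 0.5 0.5] j [-0.43  0.16  2.   -0.    0.98 -0.51] tz [-0. -0. -1.]
mk end [ 409.4 -113.7    8. ]
mk cap [ 414.9 -246.9    8. ]
cup [ 500.4 -227.2   36. ]
roll core [ 675.5 -187.1   25. ]
bottle base [ 748.9 -112.6    0. ]
cap [ 774.7 -107.3  200. ]
red [ 821.6 -224.8    0. ]
red top [ 819.1 -216.1  100. ]
```

View pics/s2.png

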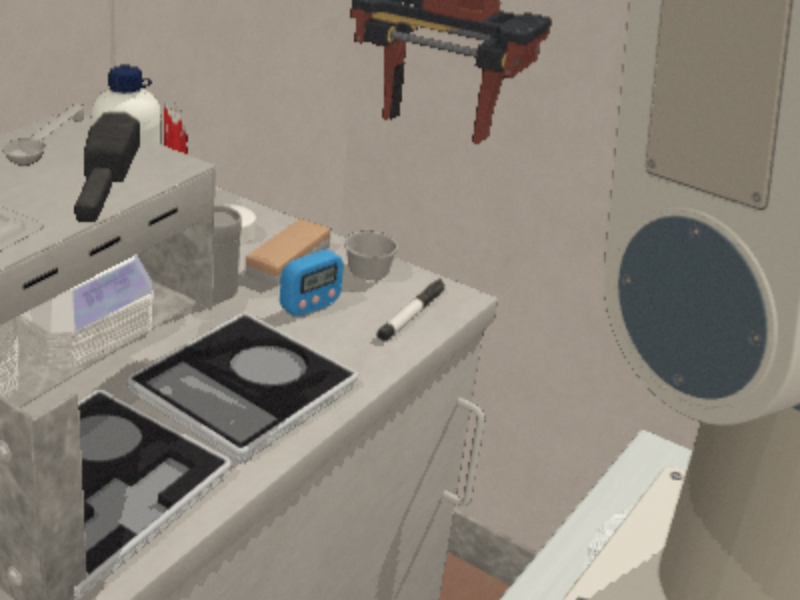

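View pics/t2.png

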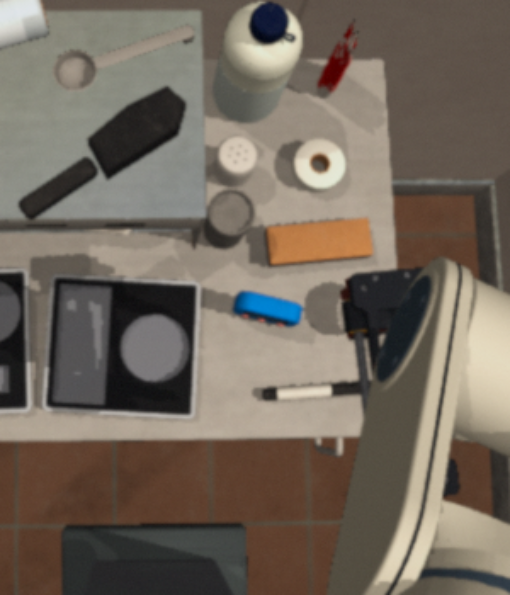

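The pictures show the gripper hanging open over the marker, with the body's long side along its closing line. No other object is in the way. I'll take the marker and check the box edge from both views in the same block.

Request:
arm_command:
  targets:
    - [[5,0,-0.35,-3,-1.5],[5,0,0,-3,0],[5,0,0,-3,0],[5,0,0,-3,0],[5,0,0,-3,0],[5,0,0,-2,0],[5,0,0,-1,0],[5,0,0,0,0],[5,0,0,0,0]]

```text
t: 2.33
ee_pos: [0.4117, -0.1825, 0.0045]
orientation: [-2.163, -2.277, 0.0]
force: [-0.3, 0.3, 0.6]
finger_gap: 0.05
gripper_force: 0.0
```

Request:
arm_command:
  targets:
    - [[0.5,0,0,0,0],[0.5,0,0,0,0],[0.5,0,0,0,0],[0.5,0,0,0,0],[0.5,0,0,0,0],[0.5,0,0,0,0]]
  force: 20

```text
t: 2.83
ee_pos: [0.4123, -0.1818, 0.0047]
orientation: [2.161, 2.28, 0.0]
force: [0.1, 0.6, 0.7]
finger_gap: 0.0136
gripper_force: 0.0
```

```bash
cat > tri.py <<'E'
from h import *
t=cam('top'); s=cam('scene')
def tri(a,b):
    L=[]
    for c,p in((t,a),(s,b)):
        R=cv2.Rodrigues(c[3])[0]; L.append((np.c_[R,c[4]],cv2.undistortPoints(np.array([[p]],float),c[1],c[2])[0].T))
    X=cv2.triangulatePoints(L[0][0],L[1][0],L[0][1],L[1][1])[:,0]; return X[:3]/X[3]*1000
E
python3 - <<'E'
from tri import *
st()
print('box',tri((348,222),(327.5,212.5)))
cv2.imwrite('pics/panel.png',np.hstack([cv2.resize(t[0][200:350,85:235],None,fx=2.6,fy=2.6),cv2.resize(s[0][270:420,140:290],None,fx=2.6,fy=2.6)]))
E
```

```text
t 2.93 tcp mm [ 412.2 -181.7    4.5] closing 3.1 gap 6.7 grip 0.0 F [0.1 0.3 0.2] j [-0.44  0.49  2.11 -0.    0.54 -0.5 ] tz [ 0. -0. -1.]
box [571.68091796 -33.83572285 180.3961579 ]
```

View pics/panel.png

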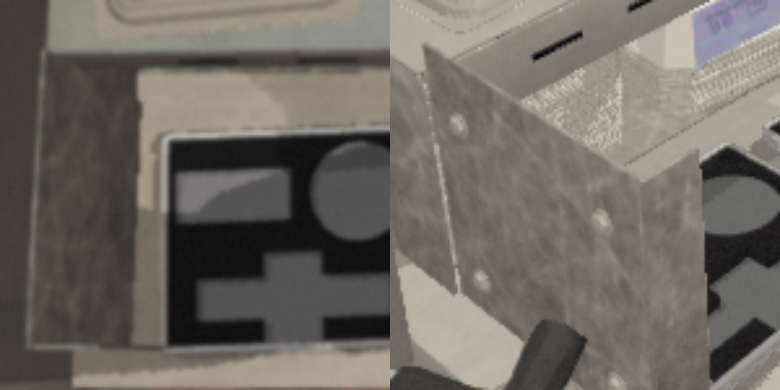

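The panel's inner face meets the counter near crop column 137, left of the tray, with its top edge at column 45. The fingers closed to 6.7 mm without force, so I'll check the marker.

```bash
python3 - <<'E'
from tri import *
st()
print('panel y top',ray(t,[(85+45/2.6,200+180/2.6)],.176),'base',ray(t,[(85+137/2.6,200+180/2.6)],0), 'front end', ray(t,[(85+30/2.6,200+345/2.6)],.176))
print(proj(s,[[.4122,-.1817,.0045]]))
cv2.imwrite('pics/mk.png',cv2.resize(s[0][180:330,330:530],None,fx=4,fy=4))
E
```

```text
t 3.03 tcp mm [ 412.1 -181.7    4.4] closing 3.1 gap 5.5 grip 0.0 F [-0.3 -0.2 -0.6] j [-0.44  0.49  2.11 -0.    0.54 -0.5 ] tz [-0. -0. -1.]
panel y top [[0.49581871 0.37390358 0.176     ]] base [[0.51636494 0.37244739 0.        ]] front end [[0.39152199 0.37871291 0.176     ]]
[[425.62166662 285.6506385 ]]
```

View pics/mk.png

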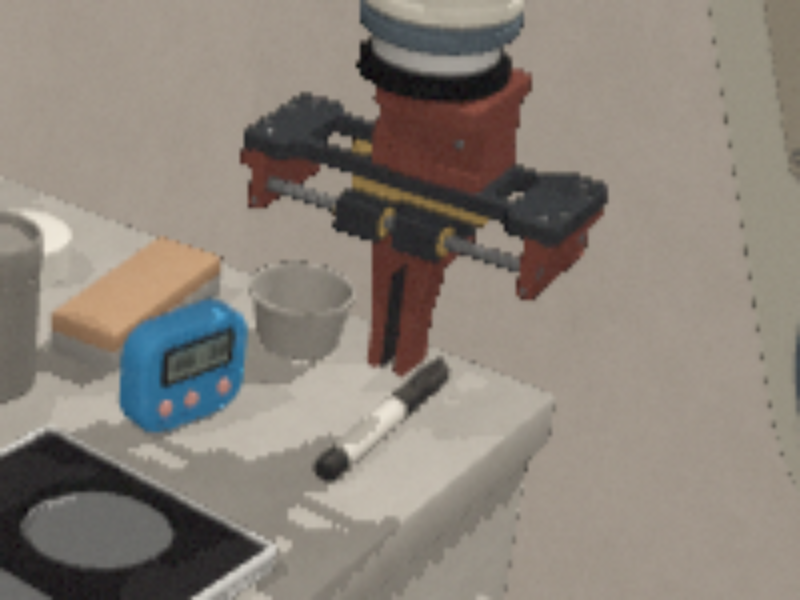

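The fingertips show about 14 px above where the reported TCP projects, at crop (397,366) against (382,423), and the marker is untouched in front of them. I'll compare the reported TCP with both views.

```bash
python3 - <<'E'
from tri import *
P=np.array([.4127,-.1768,.1843]); a=np.radians(4.8); u=np.array([np.cos(a),np.sin(a),0])*.044
for n,c,o,f in(('s2',s,(220,130),2),('t2',t,(230,90),1.7)):
    print(n,((proj(c,[P-u,P,P+u])-o)*f).round(1).tolist())
# offsets explaining seen tip, in z only / on horizontal plane
print('seen tip on z=4.5:',ray(s,[(429.3,271.5)],.0045)*1000)
im=cv2.imread('pics/t2.png')
cv2.imwrite('pics/cmp.png',np.hstack([cv2.resize(im[250:480,230:510],None,fx=1.6,fy=1.6),cv2.resize(t[0][225:360,370:535],(448,368))]))
E
```

```text
s2 [[467.8, 174.9], [427.3, 163.2], [388.4, 152.0]]
t2 [[359.6, 432.7], [353.9, 386.1], [348.2, 340.0]]
seen tip on z=4.5: [[ 437.66701485 -238.95929568    4.5       ]]
```

View pics/cmp.png

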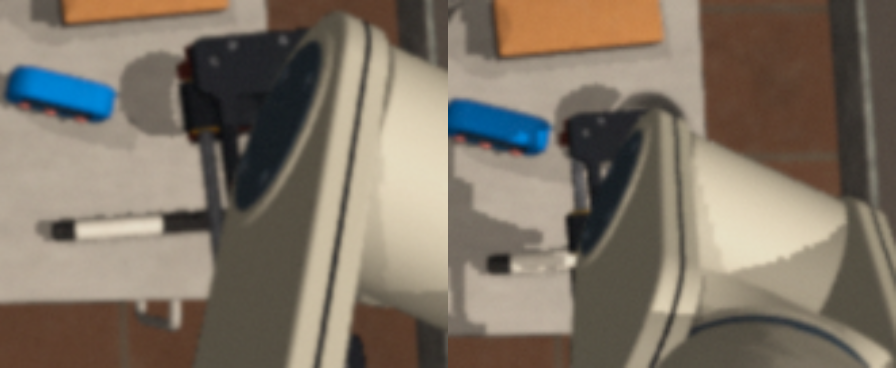

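Both views agree with fingers that sit about 35 mm higher than reported, with little sideways error. I'll open, go down in small steps over the marker, and find the counter by contact.

Request:
arm_command:
  targets:
    - [[4,0,0,0,0],[4,0,0,0,0],[4,0,0,0,0],[4,0,0,0,0],[4,0,0,0,0],[4,0,0,-0.5,0],[4,0,0,-0.5,0],[4,0,0,-0.3,0],[4,0,0,0,0],[4,0,0,0,0]]

```text
t: 3.97
ee_pos: [0.4117, -0.1816, -0.0091]
orientation: [-2.161, -2.279, 0.0]
force: [-0.2, 0.1, -0.1]
finger_gap: 0.0404
gripper_force: 0.0
```

Request:
arm_command:
  targets:
    - [[4,0,0,-0.5,0],[4,0,0,-0.5,0],[4,0,0,0,0]]

```text
t: 4.22
ee_pos: [0.4116, -0.1815, -0.0194]
orientation: [-2.161, -2.279, 0.001]
force: [-0.8, 0.7, -1.1]
finger_gap: 0.0398
gripper_force: 0.0
```

```bash
python3 - <<'E'
from tri import *
st()
cv2.imwrite('pics/mk2.png',cv2.resize(s[0][210:310,370:490],None,fx=6,fy=6))
E
```

```text
t 4.32 tcp mm [ 411.8 -181.6  -18.9] closing 3.0 gap 40.0 grip 0.0 F [-0.1  0.1  0.6] j [-0.44  0.55  2.11  0.    0.49 -0.5 ] tz [-0.001  0.    -1.   ]
```

View pics/mk2.png

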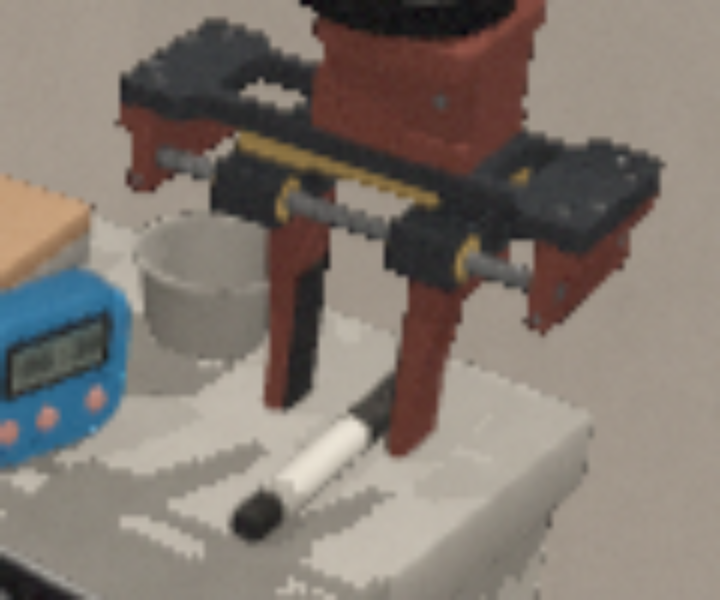

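The left fingertip is at crop (288,405) and the right at (410,455), straddling the marker and still a little above the counter. I'll continue down in small steps.

Request:
arm_command:
  targets:
    - [[4,0,0,-0.3,0],[4,0,0,-0.2,0],[4,0,0,-0.2,0],[4,0,0,0,0]]

```text
t: 4.65
ee_pos: [0.4119, -0.1817, -0.026]
orientation: [-2.161, -2.279, 0.0]
force: [-0.4, 0.2, 0.8]
finger_gap: 0.0397
gripper_force: 0.0
```

```bash
python3 - <<'E'
from tri import *
for z in(0,.004,.008,.012,.016,.02): print(z,ray(s,[(428.2,281.7)],z).round(4)*1000, ray(s,[(370+288/6,210+405/6),(370+410/6,210+455/6)],z).round(4).tolist())
E
```

```text
0 [[ 419.9 -206.     0. ]] [[0.4463, -0.2058, 0.0], [0.3944, -0.2064, 0.0]]
0.004 [[ 416.9 -200.3    4. ]] [[0.4431, -0.2, 0.004], [0.3916, -0.2006, 0.004]]
0.008 [[ 413.9 -194.5    8. ]] [[0.44, -0.1942, 0.008], [0.3887, -0.1949, 0.008]]
0.012 [[ 410.9 -188.7   12. ]] [[0.4368, -0.1884, 0.012], [0.3859, -0.1891, 0.012]]
0.016 [[ 407.9 -182.9   16. ]] [[0.4336, -0.1826, 0.016], [0.383, -0.1833, 0.016]]
0.02 [[ 404.9 -177.1   20. ]] [[0.4304, -0.1768, 0.02], [0.3801, -0.1775, 0.02]]
```

Request:
arm_command:
  targets:
    - [[4,0,0,-0.2,0],[4,0,0,-0.2,0],[4,0,0,0,0]]

```text
t: 5.0
ee_pos: [0.4119, -0.1817, -0.0299]
orientation: [-2.161, -2.28, 0.0]
force: [-0.1, 0.5, -0.3]
finger_gap: 0.0399
gripper_force: 0.0
```

Request:
arm_command:
  targets:
    - [[4,0,0,-0.15,0],[4,0,0,-0.15,0],[4,0,0,0,0]]

```text
t: 5.25
ee_pos: [0.4119, -0.1817, -0.0329]
orientation: [-2.161, -2.28, 0.0]
force: [0.3, 0.8, -0.0]
finger_gap: 0.04
gripper_force: 0.0
```

Request:
arm_command:
  targets:
    - [[0.5,0,0,0,0],[0.5,0,0,0,0],[0.5,0,0,0,0],[0.5,0,0,0,0],[0.5,0,0,0,0],[0.5,0,0,0,0]]

```text
t: 5.75
ee_pos: [0.4122, -0.1818, -0.0326]
orientation: [2.161, 2.28, 0.0]
force: [0.1, 1.2, 0.1]
finger_gap: 0.0145
gripper_force: 20.0
```

```bash
python3 - <<'E'
from tri import *
st()
cv2.imwrite('pics/mk3.png',cv2.resize(s[0][210:310,370:490],None,fx=6,fy=6))
E
```

```text
t 5.85 tcp mm [ 412.2 -181.8  -32.6] closing 3.0 gap 14.5 grip 20.0 F [0.7 0.5 0.6] j [-0.44  0.58  2.11 -0.    0.46 -0.5 ] tz [ 0. -0. -1.]
```

View pics/mk3.png

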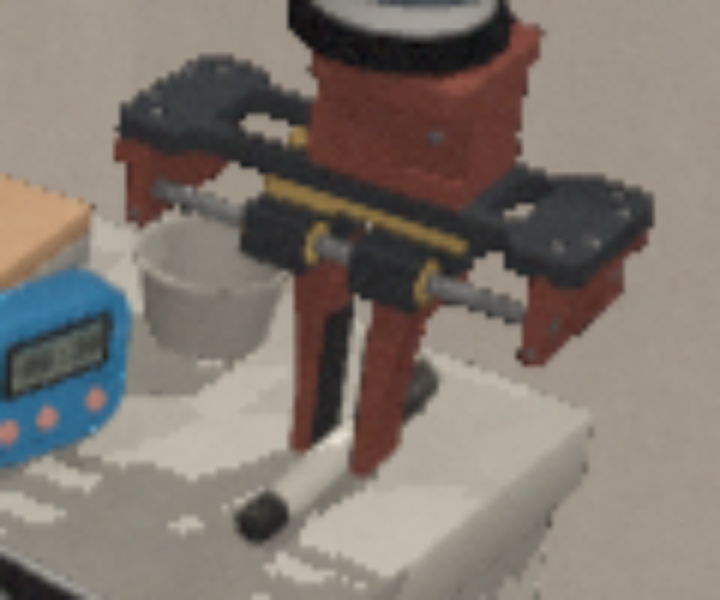

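The grip holds at 20 N and 14.5 mm, on the barrel at crop (338,461), so the real fingertip height is the reported z plus 35 mm. I'll lift and carry the marker to its channel.

Request:
arm_command:
  targets:
    - [[0.5,0,0,3.5,0],[0.5,0,0,3.5,0],[0.5,0,0,3.5,0],[0.5,0,0,3.5,-1],[0.5,0.13,3.57,0,0],[0.5,0.13,3.57,0,0],[0.5,0.13,3.57,0,0],[0.5,0.13,3.57,0,0],[0.5,0.13,3.57,0,0],[0.5,0.13,3.57,0,0]]

```text
t: 6.68
ee_pos: [0.4195, 0.034, 0.1075]
orientation: [2.182, 2.26, 0.0]
force: [-0.9, 0.3, -0.3]
finger_gap: 0.0145
gripper_force: 20.0
```

Request:
arm_command:
  targets:
    - [[0.5,0.13,3.57,0,0],[0.5,0.13,3.57,0,0],[0.5,0.13,3.57,0,0],[0.5,0.13,3.57,0,0],[0.5,0.13,3.57,0,0],[0.5,0.13,3.57,0,0],[0.5,0,0,-3,0],[0.5,0,0,-3,0],[0.5,0,0,0,0],[0.5,0,0,0,0]]

```text
t: 7.52
ee_pos: [0.4261, 0.2459, 0.0464]
orientation: [-2.18, -2.26, 0.007]
force: [1.3, 0.3, -0.5]
finger_gap: 0.0146
gripper_force: 20.0
```

```bash
python3 - <<'E'
from tri import *
st()
p=proj(t,[[.4276,.248,.09]])[0]; q=proj(s,[[.4276,.248,.09]])[0]; print(p,q)
for n,c,o in(('a',t,p),('b',s,q)):
    x,y=int(o[0]),int(o[1]); globals()[n]=cv2.resize(c[0][max(0,y-70):y+70,x-70:x+70],(390,390)); print(x-70,max(0,y-70))
cv2.imwrite('pics/pl.png',np.hstack([a,b]))
E
```

```text
t 7.62 tcp mm [428.2 246.6  48.4] closing 2.0 gap 14.6 grip 20.0 F [ 0.4  0.4 -0.3] j [0.5  0.45 2.   0.   0.69 0.46] tz [ 0.001  0.    -1.   ]
[187.90323523 312.37716197] [281.24753926 344.29527328]
117 242
211 274
```

View pics/pl.png

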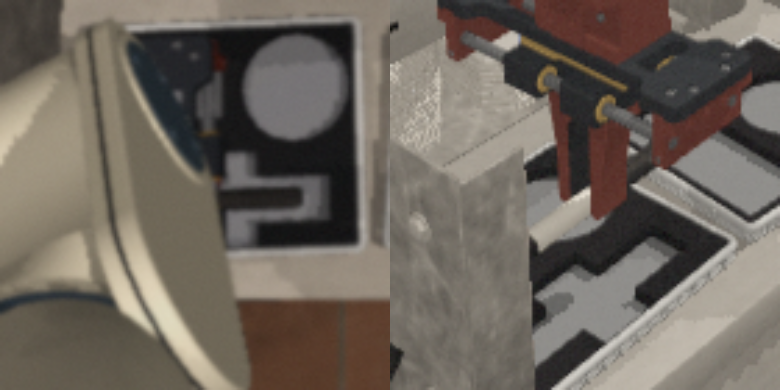

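The cap end shows at crop (303,197) in the top view, lying over the channel, and the fingers straddle the barrel above the notch. I'll check the cap position by numbers before lowering.

```bash
python3 - <<'E'
from tri import *
k=140/390
for z in(.084,.089,.094): print(z,ray(t,[(117+303*k,242+197*k)],z).round(4))
print('tip scene at z.083',ray(s,[(211+(580-390)*k,274+205*k)],.083))
E
```

```text
0.084 [[0.4269 0.1809 0.084 ]]
0.089 [[0.4268 0.1801 0.089 ]]
0.094 [[0.4266 0.1793 0.094 ]]
tip scene at z.083 [[0.43037852 0.25005741 0.083     ]]
```

Request:
arm_command:
  targets:
    - [[0.5,0.15,0.1,-2.5,0],[0.5,0,0,-2.5,0],[0.5,0,0,-1.2,0],[0.5,0,0,-0.7,0],[0.5,0,0,-0.6,0],[0.5,0,0,0,0],[0.5,0,0,0,0]]

```text
t: 8.3
ee_pos: [0.4298, 0.2479, -0.0269]
orientation: [2.181, 2.26, 0.002]
force: [0.3, 0.3, -0.0]
finger_gap: 0.0144
gripper_force: 20.0
```

Request:
arm_command:
  targets:
    - [[0.5,0,0,-0.15,0],[3,0,0,0,0],[3,0,0,0,0],[3,0,0,0,0],[3,0,0,1.5,0],[3,0,0,4,0],[3,0,0,4,0],[3,0,0,4,0],[3,0,0,4,0]]

```text
t: 9.05
ee_pos: [0.4286, 0.2474, 0.1478]
orientation: [-2.181, -2.261, 0.001]
force: [0.2, 0.4, -0.4]
finger_gap: 0.0301
gripper_force: 0.0
```

Request:
arm_command:
  targets:
    - [[8,0,-3.58,0,0],[8,0,-3.58,0,0],[8,0,-3.58,0,0],[8,0,-3.58,0,0],[8,0,-3.58,0,0],[8,0,-3.58,0,0],[8,0,-3.58,0,0],[8,2,-3.58,0,3],[8,3.3,-2.5,0,0],[8,3.3,-2.5,0,0]]

```text
t: 9.88
ee_pos: [0.5154, -0.0909, 0.1463]
orientation: [2.123, 2.316, 0.0]
force: [0.5, 0.4, -0.2]
finger_gap: 0.0799
gripper_force: 0.0
```

Request:
arm_command:
  targets:
    - [[8,3.3,-2.5,0,0],[8,3.4,-2.5,0,0],[8,0,-2.5,0,0],[8,0,-1.8,0,0],[8,0,0,0,0],[8,0,0,0,0]]

```text
t: 10.38
ee_pos: [0.5813, -0.1819, 0.1456]
orientation: [-2.123, -2.315, 0.0]
force: [0.6, 0.3, 0.6]
finger_gap: 0.0798
gripper_force: 0.0
```

```bash
python3 - <<'E'
from tri import *
st()
hsv=cv2.cvtColor(t[0],cv2.COLOR_BGR2HSV); V=hsv[...,2]
# marker in channel: white blob in tray
m=((V>150)&(hsv[...,1]<70)).astype(np.uint8); m[:296]=0; m[330:]=0; m[:,:160]=0; m[:,240:]=0
print(cv2.connectedComponentsWithStats(m)[2])
q=np.argwhere(m)[:,::-1]; P=ray(t,q,.016)*1000; print('barrel',P[:,:2].min(0),P[:,:2].max(0),P[:,:2].mean(0), np.polyfit(P[:,1],P[:,0],1))
cv2.imwrite('pics/mt.png',np.hstack([cv2.resize(t[0][240:345,140:250],(400,382)),cv2.resize(s[0][150:330,300:488],(400,382))]))
E
```

```text
t 10.48 tcp mm [ 581.3 -180.6  145.8] closing 5.1 gap 80.1 grip 0.0 F [-0.2  0.1 -0.2] j [-0.32  0.44  1.7   0.    1.   -0.41] tz [-0.001  0.    -1.   ]
[[     0      0    640    480 306995]
 [   170    310     32      8    205]]
barrel [421.37721381 239.68415838] [434.7266992  300.18219813] [427.70005762 269.69122442] [-4.06211441e-02  4.38655224e+02]
```

View pics/mt.png

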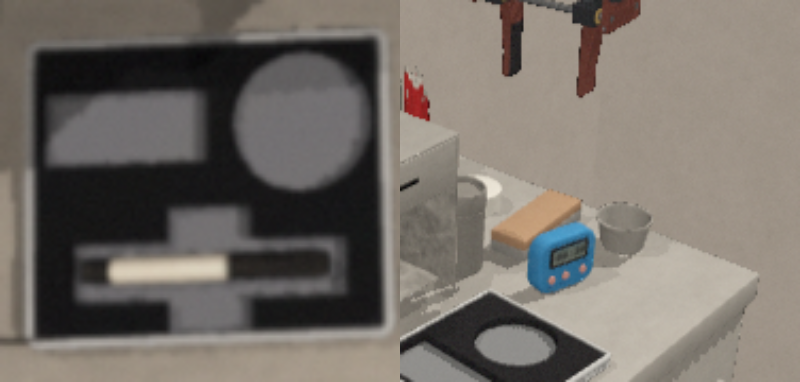

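The marker lies in its channel, at columns 78–330 against a channel of 75–345. Next is the stone.

Request:
arm_command:
  targets:
    - [[8,0.15,0,-3.2,0],[8,0,0,-3.2,0],[8,0,0,-3.2,0],[8,0,0,-3.2,0],[8,0,0,-2.8,0],[8,0,0,-1,0],[8,0,0,0,0],[8,0,0,0,0]]

```text
t: 11.15
ee_pos: [0.5836, -0.1808, -0.0195]
orientation: [-2.12, -2.318, -0.0]
force: [-0.5, 0.3, 0.6]
finger_gap: 0.0799
gripper_force: 0.0
```

Request:
arm_command:
  targets:
    - [[3,0,0,0,0],[3,0,0,0,0],[3,0,0,0,0],[3,0,0,0,0],[3,0,0,0,0],[3,0,0,0,0],[3,0,0,0,0]]
  force: 45

```text
t: 11.73
ee_pos: [0.584, -0.1817, -0.0195]
orientation: [2.121, 2.316, 0.001]
force: [1.2, 1.0, 3.6]
finger_gap: 0.0432
gripper_force: 45.0
```

Request:
arm_command:
  targets:
    - [[3,0,0,3.3,0],[3,0,0,3.3,0],[3,0,0,3.3,0],[3,0,0,3.1,0],[3,-2.85,0,0,6.78],[3,-2.85,0,0,6.78],[3,-2.85,2.4,0,6.78],[3,-2.85,2.5,0,6.78],[3,0,2.8,0,6.78],[3,0,2.8,0,6.78]]

```text
t: 12.57
ee_pos: [0.466, -0.0756, 0.1092]
orientation: [-1.177, -2.909, 0.001]
force: [1.6, -0.8, -4.9]
finger_gap: 0.0436
gripper_force: 45.0
```

Request:
arm_command:
  targets:
    - [[3,0,2.8,0,6.78],[3,0,2.8,0,6.78],[3,0,2.8,0,6.78],[3,0,2.8,0,6.78],[3,0,2.8,0,6.78],[3,0,2.8,0,6.78],[3,0,0,0,0],[3,0,0,0,0],[3,0,0,0,0]]

```text
t: 13.32
ee_pos: [0.4684, 0.0913, 0.1094]
orientation: [-0.099, -3.138, 0.001]
force: [0.3, 0.5, -4.1]
finger_gap: 0.0434
gripper_force: 45.0
```

```bash
cat > stn.py <<'E'
from tri import *
st()
def orange(c):
    h=cv2.cvtColor(c[0],cv2.COLOR_BGR2HSV); m=((h[...,1]>110)&(h[...,0]>4)&(h[...,0]<20)&(h[...,2]>90)).astype(np.uint8)
    if c is t: m[340:]=0
    else: m[370:]=0
    n,l,S,ce=cv2.connectedComponentsWithStats(m); i=1+S[1:,4].argmax(); return (l==i).astype(np.uint8),S[i]
E
python3 - <<'E'
from stn import *
m,S=orange(t); print(S)
q=max(cv2.findContours(m,0,1)[0],key=cv2.contourArea)[:,0]
for z in(.155,.16): P=ray(t,q,z)[:,:2].astype(np.float32)*1000; print(z,cv2.minAreaRect(P),P.min(0),P.max(0))
m,S=orange(s); print(S)
E
```

```text
t 13.42 tcp mm [468.8  90.7 109.6] closing 86.3 gap 43.6 grip 45.0 F [ 0.6  0.7 -4.3] j [ 0.17  0.32  2.01 -0.    0.82 -1.34] tz [-0.001 -0.    -1.   ]
[259 301  27  16 305]
0.155 ((431.6780090332031, 93.28903198242188), (20.393667221069336, 45.250667572021484), 8.5086669921875) [418.73026  71.1455 ] [443.31448  114.318634]
0.16 ((431.46490478515625, 92.918701171875), (20.27718734741211, 44.992271423339844), 8.508658409118652) [418.59113  70.90162] [443.03494  113.828224]
[340 177  19  30 136]
```

```bash
python3 - <<'E'
from stn import *
P=[[.4694+a*60/1000*np.cos(np.radians(-3.7)),.0914+a*60/1000*np.sin(np.radians(-3.7)),z] for a in(-1,1) for z in(.13,.156)]
for n,c,o in(('a',t,(240,250,100)),('b',s,(300,150,120))):
    x,y,w=o; im=c[0].copy(); globals()[n]=cv2.resize(im[y:y+w,x:x+w],(390,390)); print(((proj(c,P)-(x,y))*390/w).round(0).tolist())
cv2.imwrite('pics/st.png',np.hstack([a,b]))
E
```

```text
t 13.52 tcp mm [469.1  90.6 109.7] closing 86.3 gap 43.5 grip 45.0 F [ 0.1 -0.3 -4.5] j [ 0.17  0.32  2.   -0.    0.82 -1.34] tz [-0.001 -0.    -1.   ]
[[123.0, 280.0], [119.0, 279.0], [141.0, 8.0], [137.0, -1.0]]
[[163.0, 452.0], [165.0, 411.0], [8.0, 370.0], [8.0, 330.0]]
```

View pics/st.png

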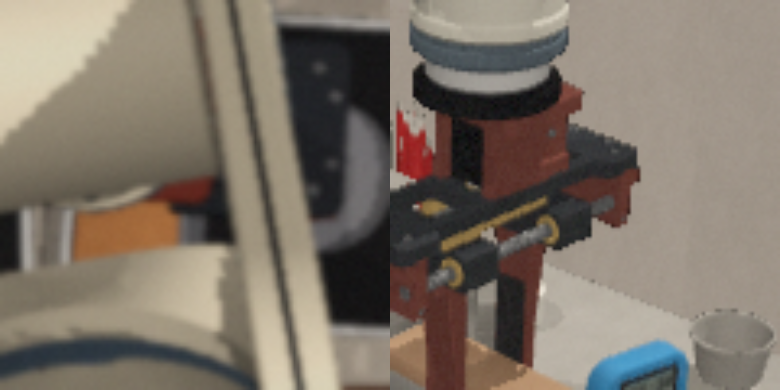

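The arm hides the stone's near end, but its width (crop columns 76–180) is centred on the pocket. I'll lower it.

Request:
arm_command:
  targets:
    - [[3,0,0.1,-3,0],[3,0,0,-3,0],[3,0,0,-3,0],[3,0,0,-2,0],[3,0,0,-0.8,0],[3,0,0,-0.4,0],[3,0,0,-0.2,0],[3,0,0,0,0],[3,0,0,0,0]]

```text
t: 14.27
ee_pos: [0.4703, 0.0926, -0.0131]
orientation: [0.099, 3.138, 0.001]
force: [0.3, 0.4, -4.4]
finger_gap: 0.0436
gripper_force: 45.0
```

Request:
arm_command:
  targets:
    - [[3,0,0,-0.2,0],[3,0,0,-0.1,0],[3,0,0,0,0]]

```text
t: 14.52
ee_pos: [0.4704, 0.0927, -0.0156]
orientation: [0.098, 3.138, 0.001]
force: [-2.9, -1.6, 10.5]
finger_gap: 0.0431
gripper_force: 45.0
```

Request:
arm_command:
  targets:
    - [[6,0,0,0,0],[6,0,0,0,0],[6,0,0,0,0],[6,0,0,2,0],[6,0,0,3.5,0],[6,0,0,3.5,0],[6,0,0,3.5,0],[8.78,0.33,-3.55,0,0],[8.78,0.33,-3.55,0,0],[8.78,0.33,-3.55,0,0]]

```text
t: 15.35
ee_pos: [0.4799, -0.0146, 0.1091]
orientation: [0.095, 3.137, -0.0]
force: [0.3, 0.2, -0.1]
finger_gap: 0.0765
gripper_force: 0.0
```

Request:
arm_command:
  targets:
    - [[8.78,0.33,-3.55,0,0],[8.78,0.33,-3.55,0,0],[8.78,0.33,-3.55,0,0],[8.78,0.33,-3.55,0,0],[8.78,0.33,-3.55,0,0],[8.78,0.33,-3.6,0,0],[8.78,0,0,0,0],[8.78,0,0,0,0],[8.78,0,0,0,0]]

```text
t: 16.1
ee_pos: [0.4984, -0.2269, 0.1076]
orientation: [-0.099, -3.139, -0.001]
force: [0.0, -0.2, -0.6]
finger_gap: 0.0876
gripper_force: 0.0
```

```bash
python3 - <<'E'
from stn import *
m,S=orange(t); print(S)
q=max(cv2.findContours(m,0,1)[0],key=cv2.contourArea)[:,0]
P=ray(t,q,.03)[:,:2].astype(np.float32)*1000; print(cv2.minAreaRect(P))
# cup rim in scene: fit ellipse-free: brightness rows
g=cv2.cvtColor(s[0],cv2.COLOR_BGR2GRAY); print(proj(s,[[.5,-.227,.036]]))
# left/right extremes of cup in scene by local edges, row of rim
e=cv2.Canny(cv2.resize(g[235:280,380:430],None,fx=4,fy=4,interpolation=cv2.INTER_CUBIC),40,90)
ys,xs=np.nonzero(e); 
for y in range(16,120,12): r=xs[ys==y]; print(235+y/4,(380+r/4).round(1).tolist())
E
```

```text
t 16.2 tcp mm [ 498.6 -226.1  107.7] closing 86.5 gap 87.7 grip 0.0 F [-1.   0.3 -0.1] j [-0.45  0.42  1.86  0.    0.87 -1.96] tz [-0.001  0.    -1.   ]
[ 264  259   27   64 1485]
((470.4390563964844, 92.24957275390625), (45.304298400878906, 119.65093994140625), 86.13053131103516)
[[404.61416845 252.2656878 ]]
239.0 []
242.0 []
245.0 [382.5, 382.8, 383.5, 400.0, 400.2, 401.5, 401.8, 402.0, 404.8, 405.0, 405.2, 406.2, 406.5, 406.8]
248.0 [389.2, 390.8, 391.2, 391.5, 394.2, 395.8, 396.0, 414.0]
251.0 [392.8, 416.8, 417.0]
254.0 [392.2, 393.5, 393.8, 395.0, 395.2, 395.5, 417.5, 417.8, 419.0]
257.0 [383.2, 383.5, 383.8, 384.0, 387.8, 388.0, 393.5, 397.0, 397.2, 397.5, 412.2, 412.5, 416.2, 417.5, 417.8]
260.0 [391.0, 393.8, 416.2, 416.5]
263.0 [383.5, 383.8, 388.8, 391.8, 394.0, 415.2, 427.2, 427.5, 428.5, 428.8, 429.0, 429.2, 429.5, 429.8]
```

The stone sits at (470.4, 92.2) and 86.1°, as it should. The cup agrees in both views, so I'll take it now.

Request:
arm_command:
  targets:
    - [[8.78,0.15,-0.1,-3,0],[8.78,0,0,-3,0],[8.78,0,0,-3,0],[8.78,0,0,-2,0],[8.78,0,0,-1,0],[8.78,0,0,0,0],[8.78,0,0,0,0],[5,0,0,0,0],[5,0,0,0,0],[5,0,0,0,0]]
  force: 20

```text
t: 17.03
ee_pos: [0.5014, -0.2288, -0.0108]
orientation: [0.098, 3.138, -0.001]
force: [0.0, 0.4, 0.9]
finger_gap: 0.0712
gripper_force: 0.0
```

Request:
arm_command:
  targets:
    - [[5,0,0,0,0],[5,0,0,0,0],[5,0,0,0,0]]

```text
t: 17.28
ee_pos: [0.501, -0.2287, -0.0113]
orientation: [0.099, 3.139, -0.001]
force: [-0.2, 1.0, 6.9]
finger_gap: 0.0608
gripper_force: 20.0
```

Request:
arm_command:
  targets:
    - [[5,0,0,1,0],[5,0,0,3,0],[5,0,0,3,0],[5,0,0,3,0],[5,-0.53,3.39,0,0],[5,-0.53,3.39,0,0],[5,-0.53,3.39,0,0],[5,-0.53,3.39,0,0],[5,-0.53,3.39,0,0],[5,-0.53,3.39,0,0]]

```text
t: 18.12
ee_pos: [0.4681, -0.0237, 0.0886]
orientation: [0.099, 3.14, -0.0]
force: [0.4, -0.2, -1.4]
finger_gap: 0.0607
gripper_force: 20.0
```

Request:
arm_command:
  targets:
    - [[5,-0.53,3.39,0,0],[5,0,0,-2,0],[5,0,0,0,0],[5,0,0,0,0]]

```text
t: 18.45
ee_pos: [0.4626, 0.009, 0.0679]
orientation: [-0.097, -3.138, 0.0]
force: [-0.2, -1.0, -0.7]
finger_gap: 0.0612
gripper_force: 20.0
```

```bash
python3 - <<'E'
from stn import *
cv2.imwrite('pics/cup.png',cv2.resize(s[0][180:360,300:480],(540,540)))
# expected cup bottom/rim centre in scene and the timer geometry
print(proj(s,[[.464,.0086,.085],[.464,.0086,.121]]))
E
```

```text
t 18.55 tcp mm [463.7   8.2  68.5] closing 86.4 gap 61.0 grip 20.0 F [ 0.4 -0.1 -0.5] j [-0.01  0.38  2.06 -0.    0.71 -1.52] tz [ 0. -0. -1.]
[[354.936343   280.14384148]
 [355.79553376 264.14548081]]
```

Request:
arm_command:
  targets:
    - [[5,0,0,-3,0],[5,0,0,-2.5,0],[5,0,0,-1.2,0],[5,0,0,-0.5,0],[5,0,0,-0.3,0],[5,0,0,0,0],[5,0,0,0,0]]

```text
t: 19.13
ee_pos: [0.4642, 0.0084, -0.0063]
orientation: [0.1, 3.139, 0.0]
force: [-0.9, 0.0, -1.1]
finger_gap: 0.0608
gripper_force: 20.0
```

Request:
arm_command:
  targets:
    - [[5,0,0,-0.1,0],[8,0,0,0,0],[8,0,0,0,0],[8,0,0,0,0],[8,0,0,0,0],[8,0,0,2,0],[8,0,0,3.5,0],[8,0,0,3.5,0],[8,0,0,3.5,0],[8,0,0,3.5,0]]

```text
t: 19.97
ee_pos: [0.4628, 0.0089, 0.1535]
orientation: [-0.098, -3.14, 0.0]
force: [-0.5, 0.6, -0.1]
finger_gap: 0.0797
gripper_force: 0.0
```

Request:
arm_command:
  targets:
    - [[8.78,0,-3.5,0,0],[8.78,0,-3.5,0,0],[8.78,0,-3.5,0,0],[8.78,2,-3.3,0,0],[8.78,3.5,-3,0,0],[8.78,3.9,-2.8,0,0],[8.78,3.9,0,0,0],[8.78,3.9,0,0,0],[8.78,3.9,0,0,0],[8.78,0,0,0,0]]

```text
t: 20.8
ee_pos: [0.6719, -0.1807, 0.1515]
orientation: [0.097, 3.136, -0.001]
force: [-1.8, -0.3, 0.2]
finger_gap: 0.088
gripper_force: 0.0
```

```bash
python3 - <<'E'
from stn import *
print('red top',tri((439,103),(304,182)))
# roll re-measure: white mask
h=cv2.cvtColor(t[0],cv2.COLOR_BGR2HSV); m=((h[...,2]>150)&(h[...,1]<60)).astype(np.uint8); m[:165]=0;m[210:]=0;m[:,:395]=0;m[:,442:]=0
q=np.argwhere(m)[:,::-1]; print(len(q), q.min(0),q.max(0), 'arm may hide'); 
# cup: find bright/gray circle in well
g=cv2.cvtColor(t[0],cv2.COLOR_BGR2GRAY)[255:335,290:352]; G=cv2.resize(g,None,fx=4,fy=4,interpolation=cv2.INTER_CUBIC)
C=cv2.HoughCircles(G,cv2.HOUGH_GRADIENT,1,20,param1=80,param2=20,minRadius=40,maxRadius=85)
if C is not None:
  for a in C[0][:5]: print(a.round(1), ray(t,[(290+a[0]/4,255+a[1]/4)],.04)[0].round(4))
cv2.imwrite('pics/cupt.png',np.hstack([cv2.resize(t[0][255:335,290:352],(465,600))]))
E
```

```text
t 20.9 tcp mm [ 666.1 -180.2  150.8] closing 86.5 gap 87.3 grip 0.0 F [-1.   0.8 -0.8] j [-0.28  0.55  1.5  -0.    1.09 -1.79] tz [-0.001  0.    -1.   ]
red top [ 804.20811781 -212.97713586  129.66264514]
686 [395 171] [433 209] arm may hide
[125.5 154.5  58.6] [0.4629 0.0082 0.04  ]
[143.5 138.5  70.9] [ 4.703e-01 -4.000e-04  4.000e-02]
[122.5 129.5  52. ] [0.4747 0.0095 0.04  ]
```

The cup sits at about (463, 8), in its well. Now the roll, with the fingers closing along y to stay clear of the bottle.

Request:
arm_command:
  targets:
    - [[8.78,0.95,-0.7,0,0],[8.78,0,0,-3.3,0],[8.78,0,0,-3.3,0],[8.78,0,0,-3.3,0],[8.78,0,0,-3.3,0],[8.78,0,0,-2.5,0],[8.78,0,0,-1.3,0],[8.78,0,0,0,0],[8.78,0,0,0,0]]

```text
t: 21.65
ee_pos: [0.6747, -0.1875, -0.0177]
orientation: [-0.099, -3.139, -0.0]
force: [-0.4, 0.0, 0.4]
finger_gap: 0.0876
gripper_force: 0.0
```

Request:
arm_command:
  targets:
    - [[5,0,0,0,0],[5,0,0,0,0],[5,0,0,0,0],[5,0,0,0,0],[5,0,0,0,0],[5,0,0,0,0]]
  force: 20

```text
t: 22.15
ee_pos: [0.6759, -0.1876, -0.0171]
orientation: [0.098, 3.139, -0.0]
force: [-1.0, 0.6, 5.1]
finger_gap: 0.0579
gripper_force: 20.0
```

Request:
arm_command:
  targets:
    - [[5,0,0,1,0],[5,0,0,3.5,0],[5,0,0,4,0],[5,0,0,4,0],[5,0,0,4,0],[5,-4,0,0,0],[5,-4,0,0,0],[5,-4,0,0,0],[5,-4,2,0,3.6],[5,-4,3,0,0]]

```text
t: 22.98
ee_pos: [0.4822, -0.1444, 0.1472]
orientation: [0.001, -3.141, 0.0]
force: [-0.5, -0.1, -0.5]
finger_gap: 0.0581
gripper_force: 20.0
```

Request:
arm_command:
  targets:
    - [[5,0,3.7,0,0],[5,0,3.7,0,0],[5,0,3.7,0,0],[5,0,3.7,0,0],[5,0,3.7,0,0],[5,0,3.7,0,0],[5,0,3.7,0,0],[5,0,3.7,0,0],[5,0,3.7,0,0],[5,0,0,0,0]]

```text
t: 23.82
ee_pos: [0.485, 0.1945, 0.1476]
orientation: [-0.007, 3.14, 0.003]
force: [-0.0, -0.2, -1.2]
finger_gap: 0.058
gripper_force: 20.0
```

```bash
python3 - <<'E'
from stn import *
E
```

```text
t 23.92 tcp mm [484.3 190.2 147.1] closing 90.2 gap 58.2 grip 20.0 F [-0.4  0.1 -0.3] j [ 0.35  0.32  1.89 -0.    0.93 -1.22] tz [-0. -0. -1.]
```

Request:
arm_command:
  targets:
    - [[5,2.3,1,0,0],[5,0,0,-3.3,0],[5,0,0,-3.3,0],[5,0,0,-3.3,0],[5,0,0,-3,0],[5,0,0,-1.5,0],[5,0,0,-0.9,0],[5,0,0,-0.5,0],[5,0,0,0,0],[5,0,0,0,0]]

```text
t: 24.75
ee_pos: [0.5085, 0.1988, -0.0102]
orientation: [0.001, 3.14, 0.001]
force: [1.7, 0.2, -0.9]
finger_gap: 0.0582
gripper_force: 20.0
```

Request:
arm_command:
  targets:
    - [[5,0,0.1,-0.2,0],[5,0,0,-0.15,0],[5,0,0,0,0]]

```text
t: 25.0
ee_pos: [0.5089, 0.2005, -0.0132]
orientation: [-0.001, 3.139, 0.001]
force: [-1.7, -0.7, 5.6]
finger_gap: 0.0582
gripper_force: 20.0
```

Request:
arm_command:
  targets:
    - [[7.5,0,0,0,0],[7.5,0,0,0,0],[7.5,0,0,0,0],[7.5,0,0,2,0],[7.5,0,0,3.5,0],[7.5,0,0,3.5,0],[7.5,0,0,3.5,0],[7.5,-3,0,3.5,0],[7.5,-3,0,0,0],[7.5,0,0,0,0]]

```text
t: 25.83
ee_pos: [0.4467, 0.1997, 0.1434]
orientation: [0.001, -3.141, -0.0]
force: [-1.0, -0.7, -0.7]
finger_gap: 0.0748
gripper_force: 0.0
```

```bash
python3 - <<'E'
from stn import *
def blue(c):
    h=cv2.cvtColor(c[0],cv2.COLOR_BGR2HSV); m=((h[...,0]>95)&(h[...,0]<118)&(h[...,1]>120)&(h[...,2]>60)).astype(np.uint8)
    n,l,S,ce=cv2.connectedComponentsWithStats(m); i=1+S[1:,4].argmax(); return max(cv2.findContours((l==i).astype(np.uint8),0,1)[0],key=cv2.contourArea)[:,0],S[i]
a=np.radians(-14.7)
o=np.array([503.1,-114.6])
C=np.array([[o[0]+x*np.cos(a)-y*np.sin(a),o[1]+x*np.sin(a)+y*np.cos(a),z] for x in(-10,12) for y in(-37,37) for z in(0,62)])/1000
for n,c in(('top',t),('scene',s)):
    q,S=blue(c); p=proj(c,C); print(n,'mask',q.min(0),q.max(0)+1,'model',p.min(0).round(1),p.max(0).round(1))
    if n=='top': # back edge line points, upper envelope
        xs=sorted(set(q[:,0])); e=np.array([(x,q[q[:,0]==x][:,1].min()) for x in xs if q[:,0].min()+4<x<q[:,0].max()-4]); P=ray(t,e,.061)*1000; k=np.polyfit(P[:,1],P[:,0],1); print('back yaw',-np.degrees(np.arctan(k[0])),'x at y=-115',np.polyval(k,-115))
# roll check
h=cv2.cvtColor(t[0],cv2.COLOR_BGR2HSV); m=((h[...,2]>130)&(h[...,1]<70)).astype(np.uint8); r=m[250:297,200:246]; st_=cv2.connectedComponentsWithStats(r); i=1+st_[2][1:,4].argmax(); print('roll',st_[2][i], ray(t,[(200+st_[3][i][0],250+st_[3][i][1])],.027))
E
```

```text
t 25.93 tcp mm [450.1 200.2 142.5] closing 90.1 gap 75.1 grip 0.0 F [0.9 0.5 0.1] j [ 0.39  0.29  1.95 -0.    0.9  -1.18] tz [ 0.001  0.    -1.   ]
top mask [368 262] [408 282] model [363.5 259.4] [408.  283.4]
back yaw -13.400111460287452 x at y=-115 514.591519883144
scene mask [360 255] [391 288] model [356.9 253.2] [391.6 291.6]
roll [  8   5  30  21 317] [[0.52373746 0.19834369 0.027     ]]
```

Request:
arm_command:
  targets:
    - [[8.78,0,-3.5,0,0],[8.78,0,-3.5,0,0],[8.78,0,-3.5,0,0],[8.78,0,-3.5,0,0],[8.78,0,-3.5,0,-5],[8.78,0,-3.5,0,-5],[8.78,1.3,-3.5,0,0],[8.78,1.4,-3.5,0,0],[8.78,1.3,-3.6,0,0],[8.78,1.4,0,0,0]]

```text
t: 26.77
ee_pos: [0.5061, -0.1218, 0.1415]
orientation: [0.281, 3.128, -0.002]
force: [0.7, -0.2, -0.6]
finger_gap: 0.0882
gripper_force: 0.0
```

Request:
arm_command:
  targets:
    - [[8.78,0,0,0,0],[8.78,0,0,0,0]]

```text
t: 26.93
ee_pos: [0.5047, -0.1163, 0.141]
orientation: [-0.275, -3.128, -0.001]
force: [-0.5, -0.0, -0.6]
finger_gap: 0.0879
gripper_force: 0.0
```

```bash
python3 - <<'E'
from stn import *
h=cv2.cvtColor(t[0],cv2.COLOR_BGR2HSV); m=((h[...,2]>150)&(h[...,1]<70)).astype(np.uint8); r=m[250:297,200:246]; st_=cv2.connectedComponentsWithStats(r); i=1+st_[2][1:,4].argmax(); S=st_[2][i]; print('roll',S,ray(t,[(200+S[0]+S[2]/2,250+S[1]+S[3]/2)],.027))
# open finger tips seen in scene (red): lowest red points
h=cv2.cvtColor(s[0],cv2.COLOR_BGR2HSV); m=(((h[...,0]<8)|(h[...,0]>172))&(h[...,1]>90)&(h[...,2]>40)).astype(np.uint8); m[:, :320]=0;m[300:]=0
n,l,SS,ce=cv2.connectedComponentsWithStats(m)
for k in range(1,n):
    if SS[k,4]>40: ys,xs=np.nonzero(l==k); print(SS[k],'low',xs[ys==ys.max()].mean(),ys.max())
a=np.radians(80); u=np.array([np.cos(a),np.sin(a),0])*.0505; P=np.array(env.state()['ee_pos'])+[0,0,.035]; print(proj(s,[P-u,P+u]))
E
```

```text
t 27.03 tcp mm [ 503.7 -115.1  141.2] closing 80.1 gap 87.9 grip 0.0 F [-0.3 -0.2  0.1] j [-0.25  0.33  1.9   0.    0.92 -1.65] tz [-0.002  0.001 -1.   ]
roll [  6   6  32  31 662] [[0.50776212 0.19855032 0.027     ]]
[369 128  43  29 631] low 387.5 156
[412 153  15  17  79] low 419.5 169
[339 163  31  56 699] low 366.0 218
[394 169  15  37 199] low 400.5 205
[[396.15176744 205.52884951]
 [360.6869223  218.14852253]]
```

The roll is in its well at (507.8, 198.6). The fingers are lined up over the timer's ends, so I'll descend.

Request:
arm_command:
  targets:
    - [[8.78,0.05,-0.1,-3,0],[8.78,0,0,-3,0],[8.78,0,0,-2.2,0],[8.78,0,0,-0.5,0],[8.78,0,0,0,0],[8.78,0,0,0,0]]

```text
t: 27.53
ee_pos: [0.5052, -0.1163, 0.0556]
orientation: [-0.272, -3.13, -0.0]
force: [0.6, -1.2, 0.4]
finger_gap: 0.0876
gripper_force: 0.0
```

Request:
arm_command:
  targets:
    - [[8.78,0,0,-1,0],[8.78,0,0,-1,0],[8.78,0,0,0,0]]

```text
t: 27.78
ee_pos: [0.5045, -0.1167, 0.0341]
orientation: [-0.273, -3.129, -0.0]
force: [-0.7, -0.3, -0.8]
finger_gap: 0.0883
gripper_force: 0.0
```

Request:
arm_command:
  targets:
    - [[8.78,0,0,-0.8,0],[8.78,0,0,-0.6,0],[8.78,0,0,0,0]]

```text
t: 28.03
ee_pos: [0.5043, -0.1168, 0.0198]
orientation: [-0.273, -3.128, -0.0]
force: [-0.9, 0.1, -1.2]
finger_gap: 0.0874
gripper_force: 0.0
```

Request:
arm_command:
  targets:
    - [[8.78,0,0,-0.8,0],[8.78,0,0,-0.8,0],[8.78,0,0,0,0]]

```text
t: 28.28
ee_pos: [0.5041, -0.1167, 0.0035]
orientation: [-0.273, -3.128, -0.001]
force: [-0.3, -0.0, -0.5]
finger_gap: 0.088
gripper_force: 0.0
```

Request:
arm_command:
  targets:
    - [[8.78,0,0,-0.8,0],[8.78,0,0,-0.6,0],[8.78,0,0,0,0]]

```text
t: 28.53
ee_pos: [0.5043, -0.1167, -0.0102]
orientation: [-0.273, -3.128, -0.0]
force: [-0.4, -0.2, -0.4]
finger_gap: 0.0877
gripper_force: 0.0
```

```bash
cat > bl.py <<'E'
from stn import *
def blue(c):
    h=cv2.cvtColor(c[0],cv2.COLOR_BGR2HSV); m=((h[...,0]>95)&(h[...,0]<118)&(h[...,1]>120)&(h[...,2]>60)).astype(np.uint8)
    n,l,S,ce=cv2.connectedComponentsWithStats(m); i=1+S[1:,4].argmax(); return max(cv2.findContours((l==i).astype(np.uint8),0,1)[0],key=cv2.contourArea)[:,0],S[i]
E
python3 -c "
from bl import *
for c in(t,s): print(blue(c)[1])"
```

```text
t 28.63 tcp mm [ 504.8 -116.9   -9.4] closing 80.0 gap 87.5 grip 0.0 F [ 0.6 -0.4 -0.6] j [-0.25  0.58  1.96 -0.    0.6  -1.65] tz [-0.001  0.    -1.   ]Traceback (most recent call last):
  File "<string>", line 3, in <module>
    for c in(t,s): print(blue(c)[1])
                         ~~~~^^^
  File "bl.py", line 4, in blue
    n,l,S,ce=cv2.connectedComponentsWithStats(m); i=1+S[1:,4].argmax(); return max(cv2.findContours((l==i).astype(np.uint8),0,1)[0],key=cv2.contourArea)[:,0],S[i]
                                                      ~~~~~~~~~~~~~~^^
ValueError: attempt to get argmax of an empty sequence
```

Straddling with no contact, so I'll close.

Request:
arm_command:
  targets:
    - [[6,0,0,0,0],[6,0,0,0,0],[6,0,0,0,0],[6,0,0,0,0],[6,0,0,0,0]]
  force: 15

```text
t: 29.05
ee_pos: [0.5054, -0.117, -0.0087]
orientation: [0.273, 3.129, -0.0]
force: [-0.7, -0.1, 0.6]
finger_gap: 0.0753
gripper_force: 15.0
```

Request:
arm_command:
  targets:
    - [[8.6,0,0,0,0],[8.6,0,0,0,0],[8.6,-0.1,0,0,-4],[8.6,0,0,0,0],[6,0,0,0,0],[6,0,0,0,0],[6,0,0,0,0],[6,0,0,0,0],[6,0,0,0,0]]
  force: 25

```text
t: 29.8
ee_pos: [0.5041, -0.1169, -0.009]
orientation: [0.382, 3.118, -0.0]
force: [0.1, 0.2, 0.0]
finger_gap: 0.0739
gripper_force: 25.0
```

Request:
arm_command:
  targets:
    - [[6,0,0,1,0],[6,-0.3,0,3.3,0],[6,-0.3,0,3.3,0],[6,-1,0,3.3,0],[6,-2.4,0,0,0],[6,-2.4,1,0,4],[6,0,3.4,0,4],[6,0,3.5,0,4],[6,0,3.5,0,4],[6,0,3.5,0,0]]

```text
t: 30.63
ee_pos: [0.4399, 0.0333, 0.1009]
orientation: [-0.06, 3.14, -0.0]
force: [0.6, 0.6, -0.6]
finger_gap: 0.0738
gripper_force: 25.0
```

Request:
arm_command:
  targets:
    - [[6,0,3.5,0,0],[6,0,3.5,0,0],[6,0,3.5,0,0],[6,0,3.5,0,0],[6,0,3.5,0,0],[6,0,3.5,0,0],[6,0,2,0,0],[6,0,0,0,0],[6,0,0,0,0]]

```text
t: 31.38
ee_pos: [0.4397, 0.2627, 0.1003]
orientation: [-0.059, 3.141, -0.0]
force: [0.2, -0.0, -0.4]
finger_gap: 0.0737
gripper_force: 25.0
```

```bash
python3 - <<'E'
from bl import *
for c in(t,s):
    try: print(blue(c)[1])
    except Exception: print('hidden')
E
```

```text
t 31.48 tcp mm [439.6 261.1 100.1] closing 92.0 gap 73.7 grip 25.0 F [-0.6  0.1 -0.5] j [ 0.51  0.38  1.94 -0.    0.82 -1.09] tz [-0.001 -0.001 -1.   ]
hidden
[257 295  33  49 838]
```

Request:
arm_command:
  targets:
    - [[6,2.2,0.6,0,0],[6,2.2,0.6,0,0],[6,2.1,0.1,0,0],[6,0,0,-2.5,0],[6,0,0,-2.5,0],[6,0,0,-2,0],[6,0,0,-1,0],[6,0,0,-0.5,0],[6,0,0,0,0],[6,0,0,0,0]]

```text
t: 32.32
ee_pos: [0.5056, 0.2748, 0.0157]
orientation: [-0.054, 3.141, 0.0]
force: [-0.7, 0.7, -1.1]
finger_gap: 0.074
gripper_force: 25.0
```

```bash
python3 - <<'E'
from bl import *
try: print(blue(s)[1])
except Exception: print('hidden')
b=.035+env.state()['ee_pos'][2]-.026
C=[[.505+x,.2735+y,b+z] for x in(-.010,.012) for y in(-.037,.037) for z in(0,.062)]
p=proj(s,C);print(b,p.min(0),p.max(0))
E
```

```text
t 32.42 tcp mm [506.  275.4  16.2] closing 92.0 gap 73.7 grip 25.0 F [-0.9  0.9 -1.5] j [ 0.48  0.59  1.83  0.    0.72 -1.13] tz [ 0.002  0.001 -1.   ]
[230 325  24  14 158]
0.025246082097417948 [215.13880118 320.10994118] [259.12484763 375.49525965]
```

Request:
arm_command:
  targets:
    - [[6,-0.1,-0.1,-0.5,0],[6,0,0,-0.4,0],[6,0,0,0,0]]

```text
t: 32.67
ee_pos: [0.5037, 0.2739, 0.0056]
orientation: [0.055, -3.141, 0.0]
force: [-0.3, 0.3, -0.9]
finger_gap: 0.074
gripper_force: 25.0
```

Request:
arm_command:
  targets:
    - [[8.78,0,0,-0.05,0],[8.78,0,0,0,0],[8.78,0,0,0,0],[8.78,0,0,0,0],[8.78,0,0.2,0,0],[8.78,0,0.1,0,0],[8.78,0,0,0,0],[8.78,0,0,0,0]]

```text
t: 33.33
ee_pos: [0.5042, 0.2772, 0.0056]
orientation: [-0.055, 3.141, 0.0]
force: [0.3, 0.1, -0.4]
finger_gap: 0.0875
gripper_force: 0.0
```

```bash
python3 - <<'E'
from bl import *
h=cv2.cvtColor(s[0],cv2.COLOR_BGR2HSV); m=((h[...,0]>95)&(h[...,0]<118)&(h[...,1]>120)&(h[...,2]>60)); ys,xs=np.nonzero(m); print(len(xs),xs.min(),xs.max(),ys.min(),ys.max())
E
```

```text
t 33.43 tcp mm [504.1 277.1   5.5] closing 92.0 gap 87.7 grip 0.0 F [ 0.  -0.3  0.7] j [ 0.48  0.61  1.83 -0.    0.7  -1.12] tz [ 0. -0. -1.]
28 236 294 166 338
```

Request:
arm_command:
  targets:
    - [[8.78,0,0,0.7,0],[8.78,0,0,1,0],[8.78,0,0,2,0],[8.78,0,0,3,0],[8.78,0,0,3.5,0],[8.78,0,-3,2,0],[6,0,-4,0,0],[4,0,-4,0,0],[2,0,-4,0,0],[0,0,-3,0,0]]

```text
t: 34.27
ee_pos: [0.5039, 0.0947, 0.1289]
orientation: [-0.055, 3.14, -0.0]
force: [0.6, 0.1, 0.2]
finger_gap: 0.0648
gripper_force: 0.0
```

Request:
arm_command:
  targets:
    - [[0,-2,-3,0,0],[0,-2,-3,0,0],[0,0,0,0,0]]

```text
t: 34.52
ee_pos: [0.46, 0.0334, 0.1278]
orientation: [0.051, -3.138, 0.002]
force: [0.1, 0.3, -0.0]
finger_gap: 0.0445
gripper_force: 0.0
```

```bash
python3 - <<'E'
from bl import *
q,S=blue(t); print(S); 
for z in(.055,.066): P=ray(t,q,z)[:,:2].astype(np.float32)*1000; print(z,cv2.minAreaRect(P),P.min(0),P.max(0))
x=(140,240); cv2.imwrite('pics/tm.png',np.hstack([cv2.resize(t[0][240:345,135:250],(400,365)),cv2.resize(s[0][260:390,200:342],(399,365))]))
E
```

```text
t 34.62 tcp mm [464.1  36.2 128.6] closing 91.9 gap 36.3 grip 0.0 F [-0.4 -0.3  0.2] j [ 0.05  0.27  2.02  0.    0.85 -1.55] tz [ 0.001  0.    -1.   ]
[157 265  43  14 512]
0.055 ((505.1546936035156, 276.97967529296875), (80.33440399169922, 24.524951934814453), 89.6942138671875) [492.69788 236.8685 ] [517.4391  317.11102]
0.066 ((503.9054870605469, 274.17742919921875), (79.42868041992188, 24.2484188079834), 89.69420623779297) [491.58914 234.5185 ] [516.0514  313.85632]
```

View pics/tm.png

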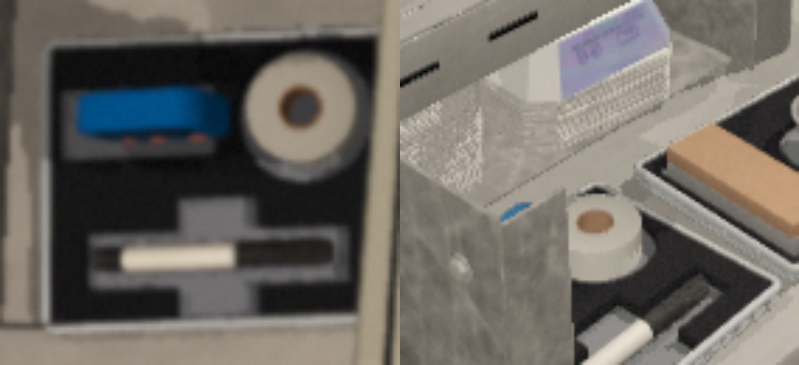

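The timer's left end is down in the pocket and its right end rests on the insert edge, at crop (228,110). The roll and marker sit in place. I'll nudge the timer about 15 mm in +y with closed fingers, passing above the roll.

Request:
arm_command:
  targets:
    - [[0,1.4,3.5,0,0],[0,1.4,3.5,0,0],[0,1.4,3.5,0,0],[0,0,3.5,0,0],[0,0,3.5,0,0],[0,0,0,-3,0],[0,0,0,-3,0],[0,0,0,-2.5,0],[0,0,0,0,0],[0,0,0,0,0]]

```text
t: 35.45
ee_pos: [0.5057, 0.213, 0.042]
orientation: [0.057, -3.139, 0.001]
force: [0.7, -0.6, -0.3]
finger_gap: 0.0001
gripper_force: 0.0
```

```bash
python3 -c "
from h import *
st()"
```

```text
t 35.45 tcp mm [505.7 213.   42. ] closing 92.1 gap 0.1 grip 0.0 F [ 0.7 -0.6 -0.3] j [ 0.38  0.52  1.88  0.    0.74 -1.23] tz [-0.002 -0.001 -1.   ]
```

Request:
arm_command:
  targets:
    - [[0,0,0,-2,0],[0,0,0,-2,0],[0,0,0,0,0],[0,0,0.6,0,0],[0,0,0.6,0,0],[0,0,0.4,0,0],[0,0,0,0,0]]

```text
t: 36.03
ee_pos: [0.5073, 0.2296, 0.0041]
orientation: [-0.057, 3.138, 0.002]
force: [0.4, 0.1, -0.7]
finger_gap: 0.0005
gripper_force: 0.0
```

Request:
arm_command:
  targets:
    - [[0,0,0.3,0,0],[0,0,0.3,0,0],[0,0,0.2,0,0],[0,0,0,0,0],[0,0,0,0,0]]

```text
t: 36.45
ee_pos: [0.5061, 0.2362, 0.0025]
orientation: [0.055, -3.141, 0.0]
force: [0.2, 0.2, -0.3]
finger_gap: 0.0008
gripper_force: 0.0
```

```bash
python3 - <<'E'
from bl import *
h=cv2.cvtColor(t[0],cv2.COLOR_BGR2HSV); m=((h[...,0]>95)&(h[...,0]<118)&(h[...,1]>120)&(h[...,2]>60)); ys,xs=np.nonzero(m); print(len(xs),(xs.min(),xs.max(),ys.min(),ys.max()) if len(xs) else '')
E
```

```text
t 36.55 tcp mm [506.  236.    2.4] closing 92.0 gap 0.5 grip 0.0 F [ 0.9 -0.4 -0.2] j [ 0.42  0.6   1.87  0.    0.67 -1.19] tz [-0. -0. -1.]
0
```

Request:
arm_command:
  targets:
    - [[0,0,0.3,0,0],[0,0,0.3,0,0],[0,0,0,0,0],[0,0,0,0,0]]

```text
t: 36.88
ee_pos: [0.5061, 0.2423, 0.0025]
orientation: [0.056, -3.141, 0.0]
force: [-0.4, -0.7, -0.9]
finger_gap: 0.0004
gripper_force: 0.1
```

Request:
arm_command:
  targets:
    - [[0,0,-1.5,0,0],[0,0,-1,3,0],[0,0,0,3.5,0],[0,0,0,3.5,0],[0,0,-4,2,0],[0,0,-4,0,0],[0,0,-4,0,0],[0,-2,-4,0,0],[0,-2,-4,0,0],[0,0,0,0,0]]

```text
t: 37.72
ee_pos: [0.4642, 0.0199, 0.1206]
orientation: [0.048, -3.137, 0.002]
force: [0.4, 0.5, 0.4]
finger_gap: 0.0005
gripper_force: 0.0
```

```bash
cat > tm.py <<'E'
from bl import *
q,S=blue(t); print(S)
for z in(.055,.066): P=ray(t,q,z)[:,:2].astype(np.float32)*1000; print(z,cv2.minAreaRect(P),P.min(0),P.max(0))
a=np.radians(2)
for y0,base in((296,4),(290,4),(288,4)):
    o=np.array([504.0-(y0-296)*.035,y0])
    C=np.array([[o[0]+x*np.cos(a)-y*np.sin(a),o[1]+x*np.sin(a)+y*np.cos(a),z+base] for x in(-10,12) for y in(-37,37) for z in(0,62)])/1000
    p=proj(t,C); print('model',y0,p.min(0).round(1),p.max(0).round(1))
h=cv2.cvtColor(s[0],cv2.COLOR_BGR2HSV); m=((h[...,0]>95)&(h[...,0]<118)&(h[...,1]>120)&(h[...,2]>60)); ys,xs=np.nonzero(m); k=xs<262; print('scene blue',k.sum(),xs[k],ys[k])
E
python3 tm.py
```

```text
t 37.82 tcp mm [468.   23.3 121.3] closing 91.8 gap 0.5 grip 0.0 F [0.1 0.8 0.1] j [ 0.02  0.29  2.02  0.    0.84 -1.58] tz [ 0.  0. -1.]
[152 265  43  15 526]
0.055 ((504.26690673828125, 286.4183349609375), (80.45101928710938, 26.404067993164062), 89.70629119873047) [490.88757 246.25143] [517.45135 326.61426]
0.066 ((503.02777099609375, 283.5096740722656), (79.54396057128906, 26.106435775756836), 89.70629119873047) [489.79926 243.79565] [516.0636 323.2524]
model 296 [146.7 264.3] [193.4 280.8]
model 290 [149.9 264.1] [196.5 280.7]
model 288 [151.  264.1] [197.5 280.6]
scene blue 7 [238 239 240 236 237 238 236] [336 336 336 337 337 337 338]
```

Request:
arm_command:
  targets:
    - [[0,2,3.8,0,0],[0,1.8,3.8,0,0],[0,0,3.8,0,0],[0,0,3.8,0,0],[0,0,4,0,0],[0,0,0.6,-3,0],[0,0,0,-3,0],[0,0,0,-3,0],[0,0,0,-2.7,0],[0,0,0,0,0]]

```text
t: 38.65
ee_pos: [0.5026, 0.2216, -0.0005]
orientation: [0.058, -3.134, 0.004]
force: [-1.4, -0.4, -1.1]
finger_gap: 0.0006
gripper_force: 0.0
```

Request:
arm_command:
  targets:
    - [[0,0,0.4,-0.3,0],[0,0,0.4,0,0],[0,0,0.4,0,0],[0,0,0.4,0,0],[0,0,0.2,0,0],[0,0,0.2,0,0],[0,0,0,0,0],[0,0,0,0,0]]

```text
t: 39.32
ee_pos: [0.5063, 0.2419, 0.0015]
orientation: [-0.055, 3.141, 0.0]
force: [0.8, -0.5, -0.1]
finger_gap: 0.0006
gripper_force: 0.0
```

Request:
arm_command:
  targets:
    - [[0,0,0.2,0,0],[0,0,0.2,0,0],[0,0,0.1,0,0],[0,0,0,0,0],[0,0,-1.5,0,0],[0,0,-1,3,0],[0,0,0,3.5,0],[0,0,0,3.5,0],[0,0,-4,2,0],[0,0,-4,0,0]]

```text
t: 40.15
ee_pos: [0.5091, 0.145, 0.1241]
orientation: [-0.06, 3.133, 0.003]
force: [2.4, -0.2, -0.2]
finger_gap: 0.0006
gripper_force: 0.0
```

Request:
arm_command:
  targets:
    - [[0,0,-4,0,0],[0,-2,-4,0,0],[0,-2,-4,0,0],[0,0,0,0,0]]

```text
t: 40.48
ee_pos: [0.4641, 0.0246, 0.1191]
orientation: [0.048, -3.137, 0.002]
force: [-0.4, 1.1, -0.9]
finger_gap: 0.0004
gripper_force: 0.0
```

```bash
python3 tm.py
```

```text
t 40.58 tcp mm [468.   28.1 119.9] closing 91.8 gap 0.8 grip 0.0 F [ 0.1  0.9 -0.3] j [ 0.03  0.29  2.02  0.    0.83 -1.57] tz [-0.  0. -1.]
[153 265  42  16 504]
0.055 ((503.4768981933594, 285.5364074707031), (27.121444702148438, 78.03556823730469), 1.3735653162002563) [489.31186 246.20476] [517.3771 324.7704]
0.066 ((502.24658203125, 282.6376953125), (26.815637588500977, 77.15576171875), 1.3735438585281372) [488.2413 243.7495] [515.99005 321.42932]
model 296 [146.7 264.3] [193.4 280.8]
model 290 [149.9 264.1] [196.5 280.7]
model 288 [151.  264.1] [197.5 280.6]
scene blue 0 [] []
```

The timer dropped upright: its angle now matches the tray's and it no longer shows above the panel. One more nudge of a few millimetres will centre it better.

Request:
arm_command:
  targets:
    - [[0,2,3.8,0,0],[0,1.8,3.8,0,0],[0,0,3.8,0,0],[0,0,3.8,0,0],[0,0,4,0,0],[0,0,0.4,-3,0],[0,0,0,-3,0],[0,0,0,-3,0],[0,0,0,-2.7,0],[0,0,0,0,0]]

```text
t: 41.42
ee_pos: [0.5026, 0.2243, -0.0019]
orientation: [0.058, -3.134, 0.004]
force: [-1.2, -0.2, -0.3]
finger_gap: 0.0003
gripper_force: 0.0
```

Request:
arm_command:
  targets:
    - [[0,0,0.4,0,0],[0,0,0.4,0,0],[0,0,0.4,0,0],[0,0,0.4,0,0],[0,0,0.3,0,0],[0,0,0.2,0,0],[0,0,0.2,0,0],[0,0,0.2,0,0],[0,0,0,0,0]]

```text
t: 42.17
ee_pos: [0.5062, 0.2499, 0.003]
orientation: [-0.055, 3.141, 0.0]
force: [-0.4, -0.2, 1.1]
finger_gap: 0.0002
gripper_force: 0.0
```

Request:
arm_command:
  targets:
    - [[0,0,0.2,0,0],[0,0,0,0,0],[0,0,-1.5,0,0],[0,0,-1,3,0],[0,0,0,3.5,0],[0,0,0,3.5,0],[0,0,-4,2,0],[0,0,-4,0,0],[0,-2,-4,0,0],[0,-2,-4,0,0]]

```text
t: 43.0
ee_pos: [0.4686, 0.0726, 0.1218]
orientation: [-0.055, 3.139, 0.0]
force: [1.2, -0.7, -1.3]
finger_gap: 0.0002
gripper_force: 0.0
```

Request:
arm_command:
  targets:
    - [[0,-2,-4,0,0],[0,-2,-4,0,0],[0,0,-4,0,0],[0,0,-4,0,0],[0,0,-4,0,0],[0,0,-4,0,0],[0,0,0,0,0]]

```text
t: 43.58
ee_pos: [0.4314, -0.1662, 0.1217]
orientation: [-0.047, 3.139, -0.003]
force: [-0.0, 0.9, 0.9]
finger_gap: 0.0002
gripper_force: 0.0
```

```bash
python3 tm.py; python3 - <<'E'
from stn import *
import cv2
a=cv2.imread('pics/top0.png')
# static things: pixel difference around pepper and dredger
for n,(x0,y0,x1,y1) in dict(pepper=(355,168,384,200),dredger=(348,200,384,236)).items():
    print(n,'diff',cv2.absdiff(a[y0:y1,x0:x1],t[0][y0:y1,x0:x1]).mean().round(1))
h=cv2.cvtColor(t[0],cv2.COLOR_BGR2HSV); m=((h[...,2]>150)&(h[...,1]<70)).astype(np.uint8)
for nm,(x0,y0,x1,y1),z in(('roll',(200,250,246,297),.029),('barrel',(160,296,240,330),.018)):
    S=cv2.connectedComponentsWithStats(m[y0:y1,x0:x1])[2]; S=S[1+S[1:,4].argmax()]; print(nm,S,ray(t,[(x0+S[0]+S[2]/2-.5,y0+S[1]+S[3]/2-.5)],z).round(4))
# roll height: core ring seen in scene vs top
r=cv2.cvtColor(s[0],cv2.COLOR_BGR2HSV)[270:400,225:300]; mm=((r[...,0]<20)&(r[...,1]>70)&(r[...,2]>60)).astype(np.uint8); ys,xs=np.nonzero(mm); print('core scene',len(xs),225+xs.mean() if len(xs) else 0,270+ys.mean() if len(xs) else 0, 'pred',proj(s,[[.5078,.1986,.029],[.5078,.1986,.039]]))
g=cv2.resize(cv2.cvtColor(t[0],cv2.COLOR_BGR2GRAY)[255:335,290:352],None,fx=4,fy=4,interpolation=cv2.INTER_CUBIC)
C=cv2.HoughCircles(g,cv2.HOUGH_GRADIENT,1,20,param1=80,param2=20,minRadius=40,maxRadius=85)
for c in ([] if C is None else C[0][:4]): print('cup',c,ray(t,[(290+c[0]/4,255+c[1]/4)],.04)[0].round(4))
E
```

```text
t 43.68 tcp mm [ 430.5 -161.5  121.1] closing 91.8 gap 0.2 grip 0.0 F [-0.2  0.3 -0.4] j [-0.38  0.28  2.03  0.    0.83 -1.99] tz [-0.  0. -1.]
[149 266  42  15 512]
0.055 ((502.42779541015625, 293.1378173828125), (78.53246307373047, 26.41372299194336), 89.71885681152344) [489.06436 253.90005] [515.6781  332.36652]
0.066 ((501.2093505859375, 290.1534423828125), (77.6470718383789, 26.11587142944336), 89.71881866455078) [487.99658 251.35803] [514.31024 328.93982]
model 296 [146.7 264.3] [193.4 280.8]
model 290 [149.9 264.1] [196.5 280.7]
model 288 [151.  264.1] [197.5 280.6]
scene blue 0 [] []
t 43.78 tcp mm [ 430.6 -159.4  121.1] closing 92.0 gap 0.5 grip 0.0 F [-0.1 -0.5 -0.4] j [-0.38  0.28  2.04  0.    0.83 -1.99] tz [-0.001  0.001 -1.   ]
pepper diff 2.6
dredger diff 6.4
roll [  6   8  30  28 537] [[0.5076 0.2011 0.029 ]]
barrel [11 16 30  4 97] [[0.428  0.2694 0.018 ]]
core scene 122 277.3114754098361 331.3606557377049 pred [[269.5148609  339.11936153]
 [269.35285608 334.68681416]]
cup [124.5 158.5  80.3] [0.461  0.0087 0.04  ]
```

```bash
python3 -c "
from station import env
print(env.hand_in())"
```

```text
the job is handed in; nothing more can be done
None
```

I placed all five items in their cut-outs and handed the job in at about 44 s; the judge returned no verdict, and no contact with the pepper shaker or tall cup shaker was noticed.

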